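# Squeeze sprung forceps to the set gap on a tip gauge

### The arm

A 6-joint arm with a two-finger parallel gripper is mounted at the origin on the work surface. World frame = base frame: x ahead of the robot, y to its left, z up, the work surface at z = 0. Lengths are in m, angles in rad, forces in N, time in s.
With the tool pointing down it reaches from about 0.3 to 0.85 m from the base axis. Payload 5.4 kg.
Tool frame: the origin (TCP) lies midway between the tips of the shut fingers; the grasp point (between the pads) lies 19 mm behind it; z points along the fingers, y is the line along which they close (so a half turn about z gives the same grasp; the last joint's range is limited). The gripper opens to 85 mm and grips with 20 to 120 N. Pads are 22 mm wide; open, the fingers measure 114 mm over their backs; the gripper's body (76 mm by 85 mm) begins 54 mm behind the grasp point. The pads swing forward as they close: fully open they stand 13 mm farther back than shut.
Start: joints at [-1.389, 0.158, 1.597, -0, 1.386, -0.21], TCP at [0.22, -0.531, 0.231] pointing down, gripper open.
Joint ranges: [-2.91, 2.91], [-0.94, 2.29], [0.18, 2.7], [-1.29, 4.43], [0.17, 2.64], [-3, 3]. Speed limits (rad/s): [2.57, 2.57, 3.14, 3.14, 3.14, 3.14].

### API

Orientations are given as a unit quaternion [w, x, y, z].
In Python, from station import arm gives the robot as it stands. The module is installed in compiled form; this text tells all that it offers.
- The arm moves only by the shell command python3 -m creep 'ROWS' [FORCE]. ROWS is JSON, a list of rows, each a list of 7 numbers: the shift along the tool's x, y, z in mm, then the turn, a rotation vector about the tool's x, y, z in rad, then the opening, from 0 (shut) to 1 (fully open). A call has 1 to 12 rows; each row shifts and turns the commanded pose from where the row before left it, along the tool's axes as they then stand; what a row does not reach is not made up. A row lasts 1/8 s, in which the tool goes at most 62.5 mm and 10.7 degrees, less where a joint would pass 70% of its speed; a pose out of reach is approached as far as the arm can. A call with a gripper value outside its range is refused whole. The fingers move at their own pace and stop on an object; FORCE is the grip in N (left out, the last holds). Time passes only in rows, so rows that do not move let the fingers close. It gives the time, the measured TCP pose, the force and the opening at its end, in the units of the state.
- arm.get_obs(): the state, without advancing time (a new reading comes with each control period).
- arm.grab_frame(name): name is "scene" or "top" or "wrist"; returns the picture (400x640x3 uint8, red, green, blue); there is no depth.
- arm.camera_info(name): a dict with "K" (3x3 intrinsics, pixels), "R" (3x3) and "t" (3): a world point X has camera coordinates R X + t; the wrist camera has in their place "hand_eye" (4x4, takes a point from camera to tool coordinates, whose origin is the TCP and whose axes are the flange's). Camera axes: x right, y down, z forward; pixel columns grow to the right and rows downward; lengths in m; the calibration is good to about 2 mm. The wrist camera is an equidistant fisheye: a pixel r from the principal point sees the ray r / f radians off the axis. A picture is of the moment at which its call begins: read the wrist's pose just before it. camera_info takes no time and is no camera call.
- arm.job_done(): hands the job in, once; it reports no verdict.
Trained networks look in the newest picture that a camera, given by its name, has taken for a name from the list of things; names that differ only in an ending like _2 or _b are one class to them, and where a whole thing is asked for, a point or a joint stands for the part that bears it (a point fixed in the world has none). Each returns a list of dicts, best first, with "confidence" (0 to 1); they miss things now and then, are a little off and sometimes report something else, mostly with a low value. They report only what shows in the picture. A call takes as long as a camera call. They do not tell look-alikes from the thing itself.
- arm.find_in(camera, query): "uv" ([column, row] in pixels, amid what is visible of it).
- arm.trace(camera, query): "pixels" (400x640 bool, what is visible of it) and "uv" ([column, row] in pixels, amid what is visible of it).
The state is a dict: "t": time; "qpos": joint angles; "joint_velocities": joint speeds; "tau": joint torques, N m; "eef_pos": TCP position; "tool_rot": TCP orientation; "wrist_force": force on the tool from outside, world axes, zero at the start; "wrist_torque": the same for the moment, N m; "grip_width": opening from 0.0 (shut) to 1.0 (fully open).
Only numpy, scipy, OpenCV 4.12 (cv2) and the standard library are available. Lean on these libraries where they do the work, as an engineer would, in place of code of your own. Each camera call takes 0.05 s, during which the arm holds its last target. There are 200 camera calls.

### The job

Take the sprung forceps off its rest, bring its open tips in over the bars of the tip gauge and forward until you feel them meet the steel end stop, then squeeze it until each tip stands directly above its own bar (left tip over left bar, right tip over right bar). Finish while holding it like that: squeezed steadily at that gap, level, tips still close to the stop and just above the bars without resting on them. Do not shift the movable bar and leave the other things on the bench alone.

Things in the scene. Friction and masses are not known exactly. Their poses are not given: they have to be found in the camera images.
- forceps: Steel sprung forceps (large tweezers) 198 mm long, blades 14 mm tall, 55-80 g, level, blades abreast. x along it to the tips, y to the left arm, z up. Origin: midway between the open arms at the finger grips, at the blades' underside; the bow (hinge) is 85 mm behind it, the tips 105 mm ahead. The frame belongs to left arm and bow: squeezed, it turns by half the joint angle from the midline
- finger_grips (a point): Where to grasp the forceps, closing along y: middle of the finger grips, 7 mm above forceps' origin, axes as its. Each grip is a flat pad 34 mm long and 16 mm tall; over their outsides 35 mm when open, about 25 mm at 18 mm tip gap (parallel then, else within 2.5 degrees). The tip gap changes 2.2 mm for each mm of squeeze here
- right_arm (a joint): Closing angle of the right arm about the bow, rad: 0 = fully open (tip gap 40 mm between tip centres), 0.2 = limit (2 mm). Sprung open: at the finger grips the squeeze takes about 5 N to begin and about 8.5 N at 12 mm tip gap. tip gap = 40 mm - 190 mm x angle
- tip_left (a point): Underside (level with the blades' underside) of the very end of the left arm's tip (tip 4 mm wide, 8 mm tall; point at the middle of its width)
- tip_right (a point): Underside (level with the blades' underside) of the very end of the right arm's tip (tip 4 mm wide, 8 mm tall; point at the middle of its width)
- rest: White plastic rest, fixed to the bench, carrying the forceps: base 190 x 60 mm, 8 mm thick, with two upright saddles 8 mm thick 60 mm before and behind its centre; the blades lie 30 mm above the bench between side lips that rise 7 mm more. Origin: centre of its underside, x towards the forceps' tips; the forceps' origin is straight above it, within 3 mm
- gauge: Tip gauge, fixed to the bench: grey block 70 mm (x) by 90 mm (y), 40 mm tall, aluminium top at 40 mm. Two dark steel bars, 53 mm long, 6 mm wide and 2 mm tall, lie on it along x; a steel stop stands across its far end. Origin: centre of its underside; x is the direction in which the tips are brought in, towards the stop, y to the left
- bar_left (a point): Top of the fixed left bar, middle of its width, at its end at the stop: 42 mm above the bench, 9 mm to the left of the gauge's centre line, 23 mm ahead of the gauge's centre in x. Axes like the gauge's
- bar_right (a point): Top of the movable right bar, middle of its width, at its end at the stop, 42 mm above the bench. Axes like the gauge's. The distance between the two bars' middles is the set gap, 12 to 24 mm, different each time. The bar slides sideways if pushed with about 4 N
- stop: Rigid steel end stop of the gauge, 80 mm wide (y), 12 mm thick, rising 22 mm above the gauge's aluminium top. Origin: centre of its underside at 40 mm above the bench; its near face, which the tips meet, lies 6 mm before the origin, at the ends of the bars
- sample_jar: Bystander: closed sample jar, 48 mm across, 65 mm tall; origin at its underside
- stamp: Bystander: wooden-handled rubber stamp, 28 mm across, 58 mm tall; origin at its underside
- tape_roll: Bystander: tape roll lying flat, 80 mm across, 20 mm tall; origin at its underside
- dish: Bystander: shallow glass dish, 90 mm across, 16 mm tall; origin at its underside
- stapler: Bystander: blue stapler, 120 mm long, 42 mm tall; origin at its underside
- reagent_bottle: Bystander: white bottle, 52 mm across, 110 mm tall; origin at its underside
- pen_tray: Bystander: open grey tray, 180 x 70 x 25 mm; origin at its underside
There are look-alikes about, which are no part of the job. There is more than one size of the forceps; the job needs the smallest. What is shaped like the gauge but blue is not meant.

How it is judged:
By the outcome, as a careful person would: the job done as asked, in the order asked, and still so for the second after the job is handed in, while the arm keeps its last pose, push and grip.
It also fails if it takes over 48 s, if anything falls off the work surface, if the arm or the gripper's body presses on something with over 40 N, if the wrist force passes 120 N, or if a joint passes its speed limit or range.

## Working session

There is one attempt and no reset: what is moved stays moved. The work goes in short steps, Python scripts to look and compute and a shell command to move; the robot and the scene stay as the last step left them, time stands still between calls to the robot, and variables do not carry over. Pictures are saved under pics/ and viewed, on a budget of 10 in all, crops included, one or two more only if the job needs it, and the job is handed in when it is done.

```bash
mkdir -p pics; ls; python3 - <<'E'
from station import arm
import cv2,numpy as np
o=arm.get_obs();print({k:np.round(v,3).tolist() for k,v in o.items()})
a=arm.grab_frame("top");b=arm.grab_frame("scene")
cv2.imwrite("pics/top.png",a[:,:,::-1]);cv2.imwrite("pics/scene.png",b[:,:,::-1])
for n in("top","scene","wrist"):
  print(n,{k:np.round(v,4).tolist() for k,v in arm.camera_info(n).items() if k!='x' and not isinstance(v,str)})
for c in("top","scene"):
  for q in("forceps","gauge","rest"):
    print(c,q,[(np.round(d["uv"]).tolist(),round(d["confidence"],2)) for d in arm.find_in(c,q)])
E
```

```text
pics
{'t': 0.0, 'qpos': [-1.389, 0.159, 1.598, 0.0, 1.386, -0.21], 'joint_velocities': [-0.001, 0.0, 0.001, 0.001, -0.001, -0.001], 'tau': [0.0, -39.6, -33.143, -0.0, 0.008, -0.0], 'eef_pos': [0.219, -0.531, 0.23], 'tool_rot': [-0.001, 0.981, 0.195, 0.0], 'wrist_force': [-0.559, -0.098, -0.75], 'wrist_torque': [0.032, 0.002, 0.003], 'grip_width': 1.002}
top {'K': [[429.694, 0.0, 323.1411], [0.0, 429.694, 200.6762], [0.0, 0.0, 1.0]], 'R': [[0.0229, -0.9997, 0.0003], [-0.9761, -0.0224, -0.2162], [0.2161, 0.0047, -0.9764]], 't': [0.1207, 0.5511, 1.5825]}
scene {'K': [[382.4664, 0.0, 318.8432], [0.0, 382.4664, 200.0284], [0.0, 0.0, 1.0]], 'R': [[0.2301, 0.9732, -0.0011], [0.6866, -0.1632, -0.7085], [-0.6897, 0.1623, -0.7057]], 't': [-0.2198, -0.3006, 1.4887]}
wrist {'K': [[309.7069, 0.0, 318.9752], [0.0, 309.7069, 207.027], [0.0, 0.0, 1.0]], 'hand_eye': [[-0.0001, -0.9639, -0.2663, 0.067], [1.0, -0.0002, 0.0003, 0.0], [-0.0004, -0.2663, 0.9639, -0.1429], [0.0, 0.0, 0.0, 1.0]]}
top forceps [([293.0, 263.0], 0.85), ([192.0, 272.0], 0.79)]
top gauge [([423.0, 172.0], 0.95), ([396.0, 200.0], 0.85)]
top rest [([309.0, 196.0], 0.56)]
scene forceps [([447.0, 143.0], 0.97), ([362.0, 214.0], 0.83), ([354.0, 165.0], 0.71)]
scene gauge [([234.0, 240.0], 0.56), ([195.0, 277.0], 0.56), ([281.0, 192.0], 0.43), ([362.0, 215.0], 0.35)]
scene rest [([355.0, 229.0], 0.97), ([283.0, 210.0], 0.33), ([233.0, 240.0], 0.28)]
```

View pics/top.png

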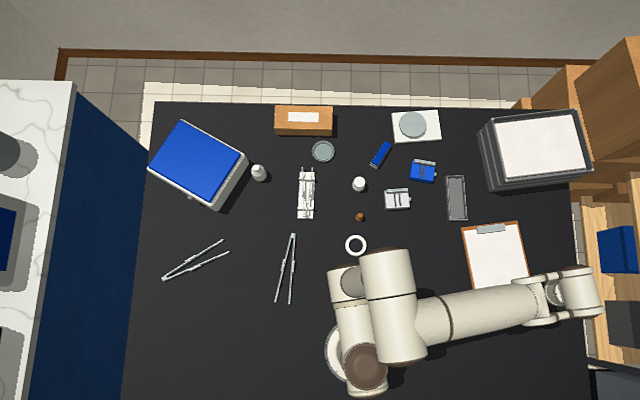

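View pics/scene.png

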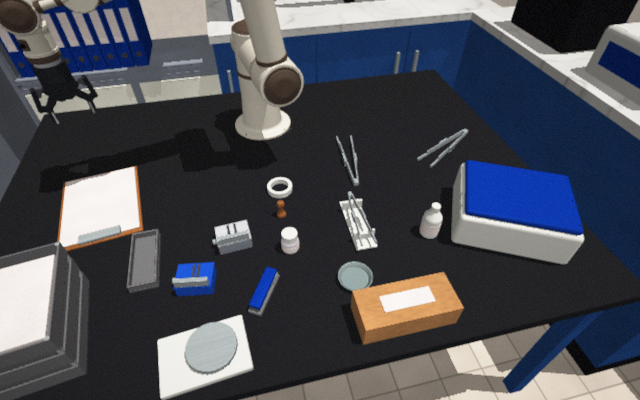

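The grey gauge is at top (397,199) and the forceps on the white rest at top (306,192). The blue gauge and the two loose, larger forceps are look-alikes. Next I'll localise these two and zoom in.

```bash
cat > h.py <<'E'
import numpy as np,cv2
from station import arm
from scipy.spatial.transform import Rotation as Ro
def rot(o): q=o["tool_rot"]; return Ro.from_quat([q[1],q[2],q[3],q[0]])
def ray(c,uv,o=None):
    I=arm.camera_info(c);K=np.array(I["K"])
    p=np.linalg.inv(K)@[uv[0],uv[1],1]
    if c!="wrist":
        R=np.array(I["R"]);return -R.T@I["t"],R.T@p
    H=np.array(I["hand_eye"]);r=np.hypot(p[0],p[1]);d=np.array([p[0]/r*np.sin(r),p[1]/r*np.sin(r),np.cos(r)])
    T=rot(o).as_matrix();return np.array(o["eef_pos"])+T@H[:3,3],T@H[:3,:3]@d
def at(c,uv,z,o=None):
    a,d=ray(c,uv,o);return a+d*(z-a[2])/d[2]
def proj(c,X,o=None):
    I=arm.camera_info(c);K=np.array(I["K"])
    if c!="wrist":
        p=K@(np.array(I["R"])@X+I["t"]);return p[:2]/p[2]
    H=np.array(I["hand_eye"]);x=H[:3,:3].T@(rot(o).as_matrix().T@(np.array(X)-o["eef_pos"])-H[:3,3])
    th=np.arctan2(np.hypot(x[0],x[1]),x[2]);u=x[:2]/np.hypot(x[0],x[1])*th
    return K[:2,:2]@u+K[:2,2]
E
python3 - <<'E'
from h import *
for c,uv,z in(("top",(306,192),.03),("top",(397,199),.04),("scene",(358,222),.03),("scene",(235,236),.04),("top",(423,172),.04),("top",(360,184),.06),("top",(360,217),.05),("top",(356,245),.02)):print(c,uv,np.round(at(c,uv,z),3))
a=cv2.imread("pics/top.png");b=cv2.imread("pics/scene.png")
x=cv2.resize(a[155:230,270:470],None,fx=4,fy=4,interpolation=2)
y=cv2.resize(b[180:260,200:400],None,fx=4,fy=4,interpolation=2)[:300]
cv2.imwrite("pics/z.png",np.vstack([x,y]))
E
```

```text
top (306, 192) [0.588 0.201 0.03 ]
top (397, 199) [ 0.566 -0.153  0.04 ]
scene (358, 222) [0.606 0.196 0.03 ]
scene (235, 236) [ 0.586 -0.145  0.04 ]
top (423, 172) [ 0.677 -0.256  0.04 ]
top (360, 184) [ 0.617 -0.007  0.06 ]
top (360, 217) [ 0.49  -0.009  0.05 ]
top (356, 245) [0.386 0.004 0.02 ]
```

View pics/z.png

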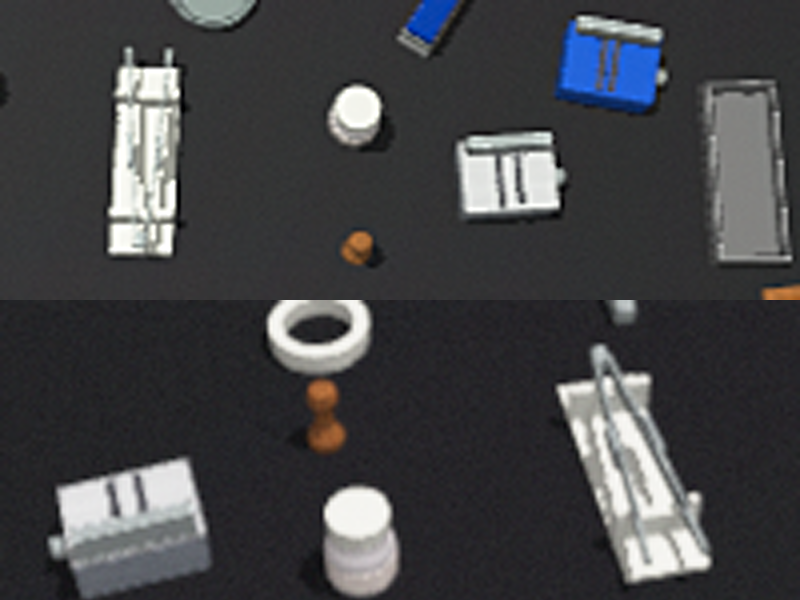

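The grey gauge (zoom 510,175) has its stop on the +x side. The forceps' open tips on the rest also point +x (zoom 130–170,50), and its bow is at (145,240). I'll look at the gauge from close by first, since it is on the way.

```bash
python3 -m creep '[[41.5,-24,6,0,0,0,1],[41.5,-24,6,0,0,0,1],[41.5,-24,6,0,0,0,1],[41.5,-24,6,0,0,0,1],[41.5,-24,6,0,0,0,1],[41.5,-24,6,0,0,0,1],[41.5,-24,6,0,0,0,1],[41.5,-24,6,0,0,0,1],[41.5,-24,6,0,0,0,1],[41.5,-24,6,0,0,0,1],[0,0,0,0,0,0.185,1],[0,0,0,0,0,0.185,1]]'; python3 -m creep '[[0,0,0,0,0,0,1]]'
python3 - <<'E'
from h import *
o=arm.get_obs();f=arm.grab_frame("wrist");print(o["t"],o["eef_pos"],rot(o).as_matrix().round(3).tolist())
cv2.imwrite("pics/w1.png",f[:,:,::-1]);np.save("w1.npy",np.r_[o["eef_pos"],o["tool_rot"]])
E
```

```text
t: 1.9
eef_pos: [0.5117, -0.1504, 0.1712]
tool_rot: [-0.0, 1.0, 0.009, -0.0]
wrist_force: [-0.2, -0.4, -0.1]
grip_width: 1.001
t: 2.02
eef_pos: [0.5115, -0.151, 0.1713]
tool_rot: [0.0, 1.0, 0.012, 0.0]
wrist_force: [0.2, 0.1, 0.0]
grip_width: 1.001
2.025 [ 0.5115295  -0.1510184   0.17134035] [[1.0, 0.024, 0.0], [0.024, -1.0, -0.0], [0.0, 0.0, -1.0]]
```

View pics/w1.png

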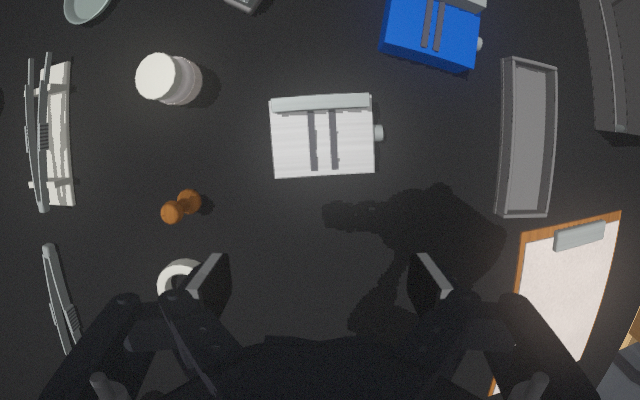

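The view shows the gauge at rows 95–178 and columns 270–375. The bars are at columns ~313 and ~334, the stop at rows 93–110, and the rest with the forceps at far left (45,130). I'll extract the bars.

```bash
cat > bars.py <<'E'
from h import *
# bars by grey threshold: centre positions per row, fit lines in world at z=.042
def bars(f,o,box,thr):
    r0,r1,c0,c1=box;g=cv2.cvtColor(f,cv2.COLOR_BGR2GRAY).astype(float)
    S=[[],[]]
    for r in range(r0,r1):
        v=g[r,c0:c1];w=np.clip(thr-v,0,None);d=w>0
        lab=np.split(np.flatnonzero(d),np.flatnonzero(np.diff(np.flatnonzero(d))>1)+1)
        lab=[l for l in lab if len(l)>=4]
        if len(lab)!=2: continue
        for k in(0,1):
            l=lab[k];S[k].append((c0+(w[l]*l).sum()/w[l].sum(),r))
    return [np.array([at("wrist",p,.042,o) for p in s]) for s in S],S
E
python3 - <<'E'
from bars import *
f=cv2.imread("pics/w1.png");p=np.load("w1.npy");o=dict(eef_pos=p[:3],tool_rot=p[3:])
g=cv2.cvtColor(f,cv2.COLOR_BGR2GRAY)
for r in(105,110,112,114,120,165,170,174):print(r,g[r,300:346].tolist())
print(g[85:125,350].tolist(),g[160:190,295].tolist())
W,S=bars(f,o,(116,166,290,360),130)
L=[np.polyfit(w[:,0],w[:,1],1) for w in W];print(len(S[0]),L)
for x in(.55,.575,.6):print(x,[np.polyval(l,x) for l in L])
for n,uv,z in(("nearL",(275,179),.04),("nearR",(375,172),.04),("stopL",(271,110),.04),("stopR",(373,107),.04),("stopfaceTopL",(274,109.5),.062),):print(n,at("wrist",uv,z,o).round(4))
for q in("bar_left","gauge","stop"):pass
E
```

```text
105 [193, 193, 192, 192, 192, 192, 191, 191, 191, 190, 192, 191, 191, 191, 189, 190, 189, 188, 188, 189, 188, 188, 188, 187, 188, 187, 187, 185, 187, 185, 185, 186, 185, 186, 185, 185, 185, 183, 184, 184, 183, 183, 183, 183, 184, 185]
110 [101, 99, 94, 94, 95, 95, 93, 92, 88, 94, 93, 90, 92, 102, 112, 115, 117, 122, 122, 124, 124, 125, 135, 134, 133, 139, 145, 136, 111, 84, 84, 84, 85, 84, 91, 118, 142, 144, 143, 143, 144, 143, 143, 144, 143, 144]
112 [141, 139, 138, 141, 142, 142, 132, 104, 84, 86, 85, 83, 82, 98, 126, 143, 144, 143, 144, 145, 144, 144, 145, 144, 147, 144, 181, 193, 138, 110, 108, 112, 112, 103, 92, 116, 141, 143, 142, 144, 145, 143, 148, 204, 206, 207]
114 [145, 144, 143, 143, 144, 146, 137, 122, 113, 115, 116, 116, 113, 123, 156, 199, 199, 199, 201, 198, 198, 199, 197, 197, 199, 198, 203, 204, 178, 117, 112, 117, 114, 115, 117, 138, 205, 207, 208, 206, 208, 208, 208, 207, 207, 206]
120 [214, 213, 213, 213, 212, 213, 213, 190, 113, 113, 112, 117, 113, 117, 163, 212, 210, 211, 211, 211, 210, 210, 209, 211, 208, 209, 209, 210, 203, 121, 114, 114, 115, 114, 114, 121, 
[... 848 characters left out ...]
183, 174, 121, 105, 139, 143, 144, 191, 206, 206, 209, 206, 207, 208, 206, 206, 207, 206, 203, 204] [209, 208, 207, 206, 210, 209, 205, 203, 201, 203, 205, 209, 207, 206, 207, 208, 204, 140, 71, 70, 68, 70, 66, 68, 69, 68, 68, 63, 68, 67]
50 [array([ 0.09217199, -0.19576456]), array([ 0.08395501, -0.20979707])]
0.55 [np.float64(-0.14506996197112862), np.float64(-0.16362181447164134)]
0.575 [np.float64(-0.14276566209841876), np.float64(-0.1615229392153917)]
0.6 [np.float64(-0.14046136222570887), np.float64(-0.15942406395914208)]
nearL [ 0.5282 -0.111   0.04  ]
nearR [ 0.5369 -0.2013  0.04  ]
stopL [ 0.5903 -0.1072  0.04  ]
stopR [ 0.5953 -0.1968  0.04  ]
stopfaceTopL [ 0.5898 -0.113   0.062 ]
```

```bash
python3 -m creep '[[7,-50,-3,0,0,0,1],[7,-50,-3,0,0,0,1],[7,-50,-3,0,0,0,1],[7,-50,-3,0,0,0,1],[7,-50,-3,0,0,0,1],[7,-50,-3,0,0,0,1],[7,-50,-3,0,0,0,1],[0,0,0,0,0,0,1],[0,0,0,0,0,0,1]]'
python3 - <<'E'
from h import *
o=arm.get_obs();f=arm.grab_frame("wrist");print(o["t"],o["eef_pos"],rot(o).as_matrix().round(3).tolist())
cv2.imwrite("pics/w2.png",f[:,:,::-1]);np.save("w2.npy",np.r_[o["eef_pos"],o["tool_rot"]])
cv2.imwrite("pics/w2c.png",cv2.resize(f[40:340,220:420,::-1],None,fx=2,fy=2,interpolation=2))
E
```

```text
t: 3.2
eef_pos: [0.5528, 0.1994, 0.1922]
tool_rot: [0.0, 1.0, 0.012, -0.0]
wrist_force: [-0.0, -0.1, -0.9]
grip_width: 0.999
3.2 [0.5527608  0.19944575 0.19215677] [[1.0, 0.024, -0.0], [0.024, -1.0, -0.0], [-0.0, 0.0, -1.0]]
```

View pics/w2c.png

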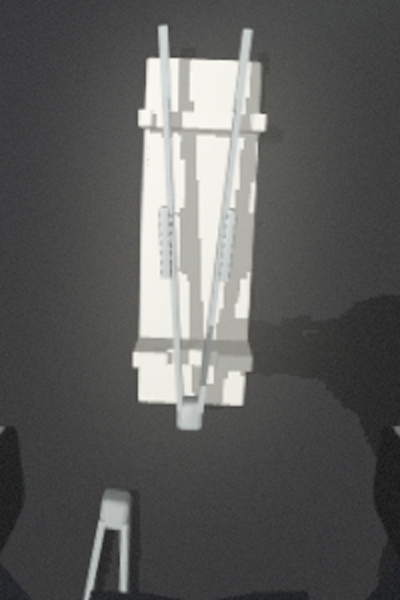

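The crop shows the forceps on the rest with tips at crop (164,26) and (247,31), grips at (166,242) and (228,244), and the bow at (189,415).

```bash
python3 - <<'E'
from h import *
p=np.load("w2.npy");o=dict(eef_pos=p[:3],tool_rot=p[3:])
P={}
for n,uv,z in(("tipL",(164,26),.038),("tipR",(247,31),.038),("gLf",(166,207),.045),("gLb",(166,277),.045),("gRf",(230,209),.045),("gRb",(226,279),.045),("bowend",(189,429),.038),("bow",(189,403),.044),("restF",(203,60),.008),("restB",(190,402),.008)):
    P[n]=at("wrist",np.array(uv)/2+[220,40],z,o);print(n,P[n].round(4))
m=(P["tipL"]+P["tipR"])/2;b=P["bowend"];print("gap",np.linalg.norm(P["tipL"]-P["tipR"]),"len",np.linalg.norm((m-b)[:2]),"yaw",np.arctan2(*(m-b)[1::-1]))
r=P["restF"]-P["restB"];print("rest yaw",np.arctan2(r[1],r[0]),np.linalg.norm(r[:2]))
c=sum(P[k] for k in("gLf","gLb","gRf","gRb"))/4;print("grip c",c, "from tips",np.linalg.norm((m-c)[:2]))
E
```

```text
tipL [0.6884 0.2184 0.038 ]
tipR [0.687  0.1791 0.038 ]
gLf [0.6008 0.2152 0.045 ]
gLb [0.5675 0.2147 0.045 ]
gRf [0.6006 0.1853 0.045 ]
gRb [0.5672 0.1861 0.045 ]
bowend [0.4861 0.2023 0.038 ]
bow [0.5032 0.2025 0.044 ]
restF [0.677  0.1994 0.008 ]
restB [0.4894 0.2021 0.008 ]
gap 0.03932257605801289 len 0.2016808355136828 yaw -0.01740457381114242
rest yaw -0.014418343423082533 0.18761272785049882
grip c [0.58402775 0.20033523 0.045     ] from tips 0.10371471917734072
```

It is the 198 mm forceps, level on the rest (gap 39 mm, length 200 mm), at yaw −0.017. I'll align and descend.

```bash
python3 -m creep '[[0,0,0,0,0,0.041,1],[31,-1,40,0,0,0,1],[0,0,40,0,0,0,1],[0,0,40,0,0,0,1],[0,0,30,0,0,0,1],[0,0,16,0,0,0,1],[0,0,10,0,0,0,1],[0,0,0,0,0,0,0.7],[0,0,0,0,0,0,0.55]]' 20
python3 -m creep '[[0,0,0,0,0,0,0.48],[0,0,0,0,0,0,0.46],[0,0,0,0,0,0,0.46]]' 20
python3 - <<'E'
from h import *
o=arm.get_obs();f=arm.grab_frame("wrist");print(o["t"],o["eef_pos"],o["grip_width"],rot(o).as_matrix().round(3).tolist())
np.save("w3.npy",np.r_[o["eef_pos"],o["tool_rot"]])
cv2.imwrite("pics/w3.png",f[:,:,::-1])
E
```

```text
t: 4.38
eef_pos: [0.5849, 0.2004, 0.0177]
tool_rot: [-0.0, 1.0, -0.01, 0.001]
wrist_force: [0.7, -0.5, 0.2]
grip_width: 0.607
t: 4.75
eef_pos: [0.584, 0.2003, 0.0166]
tool_rot: [-0.0, 1.0, -0.01, 0.0]
wrist_force: [0.9, -0.5, -0.4]
grip_width: 0.458
4.75 [0.58395881 0.20032047 0.01655303] 0.4581722341933356 [[1.0, -0.019, 0.0], [-0.019, -1.0, 0.0], [0.0, -0.0, -1.0]]
```

View pics/w3.png

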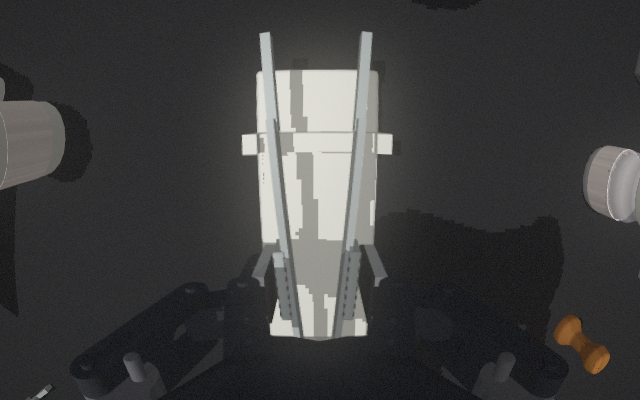

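The pads straddle the grips evenly and the tips are at (266,34) and (367,34). Now I'll close onto the grips and lift.

```bash
cat > tips.py <<'E'
from h import *
# tips in wrist view: bright steel ends; returns px of topmost end centres
def look(name):
    o=arm.get_obs();f=arm.grab_frame("wrist");cv2.imwrite(f"pics/{name}.png",f[:,:,::-1])
    np.save(name+".npy",np.r_[o["eef_pos"],o["tool_rot"]])
    print(round(o["t"],2),np.round(o["eef_pos"],4),"yaw",round(float(np.arctan2(*rot(o).as_matrix()[1::-1,0])),4),"w",round(o["grip_width"],4),"F",np.round(o["wrist_force"],2))
    return o,f
E
python3 -m creep '[[0,0,0,0,0,0,0.43],[0,0,0,0,0,0,0.41],[0,0,0,0,0,0,0.40],[0,0,0,0,0,0,0.40]]' 20
python3 -m creep '[[0,0,0,0,0,0,0.38],[0,0,0,0,0,0,0.38],[0,0,0,0,0,0,0.38]]' 20
python3 - <<'E'
from tips import *
o,f=look("w4")
g=cv2.cvtColor(f,cv2.COLOR_RGB2GRAY)
for r in(40,50):print(r,g[r,250:385].tolist())
E
```

```text
t: 5.3
eef_pos: [0.584, 0.2004, 0.0165]
tool_rot: [-0.0, 1.0, -0.01, 0.0]
wrist_force: [-0.3, 1.5, 2.2]
grip_width: 0.402
t: 5.68
eef_pos: [0.5841, 0.2004, 0.0166]
tool_rot: [-0.0, 1.0, -0.01, 0.0]
wrist_force: [0.0, 1.2, 5.2]
grip_width: 0.382
5.67 [0.5841 0.2004 0.0166] yaw -0.0193 w 0.3818 F [0.03 1.19 5.19]
40 [55, 53, 55, 53, 58, 52, 55, 56, 57, 58, 55, 57, 56, 59, 58, 55, 58, 60, 64, 154, 188, 185, 187, 188, 187, 188, 188, 187, 188, 151, 98, 74, 61, 61, 60, 59, 61, 63, 60, 61, 62, 61, 64, 61, 62, 61, 63, 60, 61, 62, 59, 61, 63, 61, 61, 62, 61, 64, 65, 59, 64, 63, 62, 61, 61, 66, 62, 62, 64, 64, 61, 63, 62, 63, 58, 62, 57, 62, 61, 59, 61, 62, 65, 62, 62, 64, 65, 64, 62, 59, 62, 60, 63, 64, 59, 60, 60, 58, 60, 60, 57, 61, 56, 60, 64, 89, 123, 155, 174, 175, 176, 174, 173, 174, 173, 173, 173, 120, 60, 57, 56, 56, 58, 55, 53, 56, 54, 54, 54, 54, 54, 56, 53, 51, 54]
50 [61, 59, 59, 60, 60, 57, 59, 60, 58, 57, 61, 62, 63, 62, 63, 63, 61, 61, 63, 95, 191, 190, 190, 192, 191, 190, 191, 191, 190, 178, 134, 84, 74, 68, 67, 68, 66, 65, 67, 66, 64, 65, 68, 71, 65, 68, 68, 65, 65, 67, 67, 67, 71, 69, 68, 69, 67, 71, 67, 69, 69, 71, 69, 68, 70, 65, 68, 72, 66, 69, 68, 70, 70, 66, 66, 66, 68, 65, 63, 68, 65, 64, 69, 67, 67, 67, 70, 69, 65, 68, 68, 65, 68, 68, 68, 66, 64, 69, 66, 64, 65, 65, 64, 67, 80, 109, 133, 173, 177, 176, 176, 176, 175, 177, 177, 176, 162, 64, 60, 61, 62, 61, 64, 62, 64, 59, 60, 57, 63, 58, 58, 58, 53, 56, 59]
```

```bash
python3 -m creep '[[0,0,-10,0,0,0,0.38],[0,0,-20,0,0,0,0.38],[0,0,-25,0,0,0,0.38],[0,0,-25,0,0,0,0.38],[0,0,0,0,0,-0.107,0.38],[0,0,0,0,0,0,0.38]]' 20
python3 - <<'E'
from tips import *
o,f=look("w5")
g=cv2.cvtColor(f,cv2.COLOR_RGB2GRAY)
for r in(40,50):
    i=np.flatnonzero(g[r,240:400]>140)+240;print(r,i.tolist())
E
```

```text
t: 6.48
eef_pos: [0.5842, 0.2002, 0.0976]
tool_rot: [-0.0, 0.999, 0.043, 0.001]
wrist_force: [-0.3, 0.1, -0.5]
grip_width: 0.38
6.47 [0.5842 0.2002 0.0976] yaw 0.0867 w 0.3796 F [-0.34  0.08 -0.52]
40 [269, 270, 271, 272, 273, 274, 275, 276, 277, 278, 279, 357, 358, 359, 360, 361, 362, 363, 364, 365, 366]
50 [270, 271, 272, 273, 274, 275, 276, 277, 278, 279, 356, 357, 358, 359, 360, 361, 362, 363, 364, 365, 366]
```

View pics/w5.png

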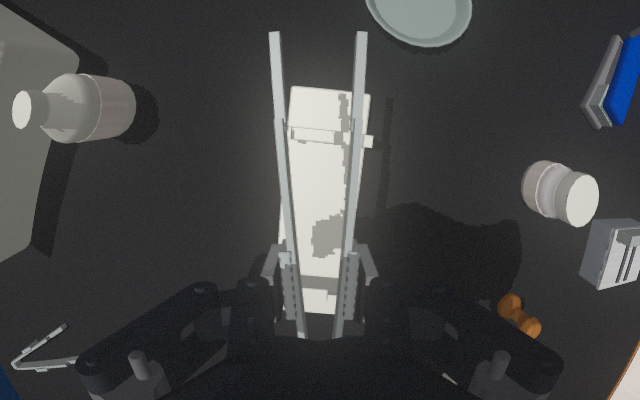

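Lifted and carried symmetrically: tips are at (275,33) and (361,33), with rows unchanged, so it is level. I'll carry it to the gauge approach.

```bash
python3 -m creep '[[-10,18,0,0,0,0,0.38],[-18.5,35,0,0,0,0,0.38],[-18.5,35,0,0,0,0,0.38],[-18.5,35,0,0,0,0,0.38],[-18.5,35,0,0,0,0,0.38],[-18.5,35,0,0,0,0,0.38],[-18.5,35,0,0,0,0,0.38],[-18.5,35,0,0,0,0,0.38],[-18.5,35,0,0,0,0,0.38],[-18.5,35,0,0,0,0,0.38],[-8.5,17,0,0,0,0,0.38],[0,0,0,0,0,0,0.38]]' 20
python3 - <<'E'
from tips import *
o,f=look("w6")
g=cv2.cvtColor(f,cv2.COLOR_RGB2GRAY)
for r in(40,50):
    i=np.flatnonzero(g[r,240:400]>140)+240;print(r,i.tolist())
print(g[25:45,275].tolist(),g[25:45,361].tolist())
a=cv2.imread("pics/w4.png",0);print(a[25:45,275].tolist(),a[25:45,361].tolist())
E
```

```text
t: 8.02
eef_pos: [0.4298, -0.1655, 0.0963]
tool_rot: [-0.0, 0.999, 0.042, -0.0]
wrist_force: [-0.0, 1.0, -0.3]
grip_width: 0.382
8.03 [ 0.4298 -0.1655  0.0963] yaw 0.0839 w 0.382 F [-0.05  1.05 -0.3 ]
40 [247, 248, 249, 250, 251, 252, 253, 254, 255, 256, 257, 258, 259, 260, 261, 262, 263, 264, 265, 266, 267, 268, 269, 270, 271, 272, 273, 274, 275, 276, 277, 278, 279, 281, 282, 283, 284, 285, 286, 287, 288, 289, 290, 291, 292, 293, 294, 295, 296, 297, 307, 308, 309, 310, 311, 312, 313, 314, 315, 316, 317, 318, 319, 320, 321, 322, 323, 324, 325, 326, 336, 337, 338, 339, 340, 341, 342, 343, 344, 345, 346, 347, 348, 349, 350, 351, 352, 353, 354, 357, 358, 359, 360, 361, 362, 363, 364, 365, 366, 367, 368, 369, 370, 371, 372, 373, 374, 375, 376, 377, 378, 379, 380, 381, 382, 383, 384, 385, 386]
50 [247, 248, 249, 250, 251, 252, 253, 254, 255, 256, 257, 258, 259, 260, 261, 262, 263, 264, 265, 266, 267, 268, 269, 270, 271, 272, 273, 274, 275, 276, 277, 278, 279, 282, 283, 284, 285, 286, 287, 288, 289, 290, 291, 292, 293, 294, 295, 296, 297, 308, 309, 310, 311, 312, 313, 314, 315, 316, 317, 318, 319, 320, 321, 322, 323, 324, 325, 326, 337, 338, 339, 340, 341, 342, 343, 344, 345, 346, 347, 348, 349, 350, 351, 352, 353, 354, 356, 357, 358, 359, 360, 361, 362, 363, 364, 365, 366, 367, 368, 369, 370, 371, 372, 373, 374, 375, 376, 377, 378, 379, 380, 381, 382, 383, 384, 385, 386]
[209, 208, 206, 207, 208, 208, 201, 192, 193, 192, 192, 192, 194, 191, 194, 193, 195, 194, 193, 194] [201, 199, 199, 200, 201, 200, 187, 178, 180, 180, 179, 180, 180, 178, 180, 179, 179, 179, 178, 179]
[54, 55, 52, 51, 55, 55, 85, 185, 186, 185, 185, 186, 186, 187, 187, 187, 188, 188, 187, 187] [53, 51, 54, 53, 55, 56, 85, 173, 172, 174, 172, 173, 173, 174, 174, 174, 175, 174, 175, 174]
```

View pics/w6.png

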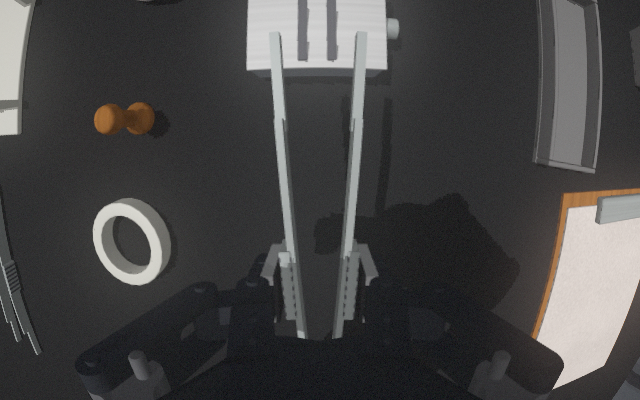

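The tips (275,33) and (361,33) straddle the bars (302 and 332), well centred. I'll check yaw and lateral alignment numerically.

```bash
python3 - <<'E'
from bars import *
f=cv2.imread("pics/w6.png");p=np.load("w6.npy");o=dict(eef_pos=p[:3],tool_rot=p[3:])
W,S=bars(f,o,(6,52,286,352),140)
R=rot(o).as_matrix()
L=[np.polyfit(w[:,0],w[:,1],1) for w in W];print(len(S[0]),L)
for x in(.56,.59):print(x,[np.polyval(l,x) for l in L])
zt=p[2]+.0134+.008
t=[at("wrist",uv,zt,o) for uv in((275.0-.5,31.5),(361,31.5))];print("tips",t,"gap",np.linalg.norm(t[0]-t[1]))
m=(t[0]+t[1])/2; mid=(L[0]+L[1])/2
print("tipmid in tool",R.T@(m-p[:3]))
print("lateral of tip mid from bar midline(+ = left)",m[1]-np.polyval(mid,m[0]),"TCP",p[1]-np.polyval(mid,p[0]),"yaw bars",np.arctan(mid[0]))
E
```

```text
46 [array([ 0.08291079, -0.19045057]), array([ 0.09295615, -0.21451371])]
0.56 [np.float64(-0.14402053046270308), np.float64(-0.16245826760234364)]
0.59 [np.float64(-0.1415332066913084), np.float64(-0.15966958321176605)]
tips [array([ 0.53273758, -0.13947754,  0.11774361]), array([ 0.53551922, -0.17321062,  0.11774361])] gap 0.0338475770886679
tipmid in tool [ 0.10476343 -0.00034373 -0.02141944]
lateral of tip mid from bar midline(+ = left) -0.0008297013995823277 TCP -0.0007685441286211514 yaw bars 0.08770787256404183
```

```bash
python3 -m creep '[[0,-0.8,20,0,0,-0.004,0.38],[0,0,25,0,0,0,0.38],[0,0,12,0,0,0,0.38],[0,0,5,0,0,0,0.38],[10,0,0,0,0,0,0.38],[15,0,0,0,0,0,0.38],[12,0,0,0,0,0,0.38],[6,0,0,0,0,0,0.38],[3,0,0,0,0,0,0.38],[0,0,0,0,0,0,0.38],[0,0,0,0,0,0,0.38]]' 20
python3 - <<'E'
from tips import *
o,f=look("w7")
g=f[0:110,220:420]
cv2.imwrite("pics/w7c.png",cv2.resize(g[:,:,::-1],None,fx=4,fy=4,interpolation=2))
E
```

```text
t: 9.45
eef_pos: [0.4756, -0.1596, 0.0342]
tool_rot: [-0.0, 0.999, 0.046, -0.0]
wrist_force: [0.2, 0.0, 0.0]
grip_width: 0.376
9.45 [ 0.4756 -0.1596  0.0342] yaw 0.0916 w 0.3755 F [0.23 0.03 0.03]
```

View pics/w7c.png

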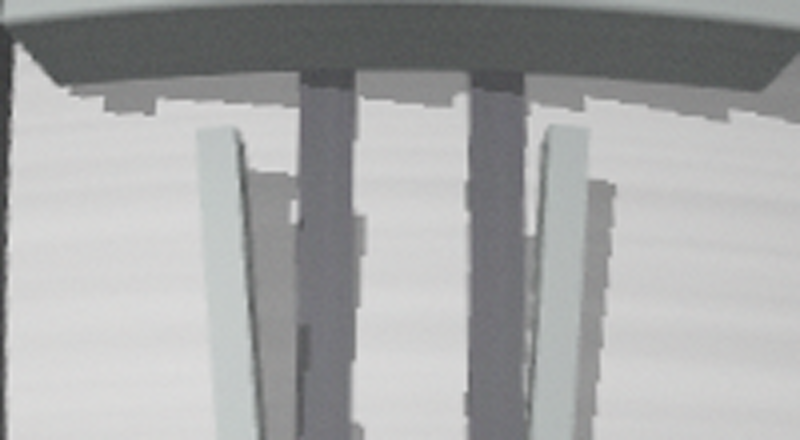

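The tips (crop 220,127 and 570,127) lie either side of the bars (327 and 497), and the stop foot is at row 72, about 10 mm ahead. I'll creep to contact.

```bash
python3 -m creep '[[3,0,0,0,0,0,0.38],[2,0,0,0,0,0,0.38],[1.5,0,0,0,0,0,0.38],[0.5,0,0,0,0,0,0.38],[0,0,0,0,0,0,0.38]]' 20; for i in 1; do python3 -m creep '[[0.5,0,0,0,0,0,0.38],[0.5,0,0,0,0,0,0.38],[0,0,0,0,0,0,0.38]]' 20;  python3 -m creep '[[0.5,0,0,0,0,0,0.38],[0.5,0,0,0,0,0,0.38],[0,0,0,0,0,0,0.38]]' 20; done
```

```text
t: 10.12
eef_pos: [0.483, -0.1589, 0.0343]
tool_rot: [-0.0, 0.999, 0.046, -0.0]
wrist_force: [0.2, 0.6, -1.1]
grip_width: 0.382
t: 10.5
eef_pos: [0.484, -0.1589, 0.0343]
tool_rot: [0.0, 0.999, 0.046, 0.0]
wrist_force: [0.2, -0.9, -0.5]
grip_width: 0.384
t: 10.88
eef_pos: [0.485, -0.1588, 0.0343]
tool_rot: [0.0, 0.999, 0.046, -0.0]
wrist_force: [0.3, -0.2, -1.0]
grip_width: 0.384
```

```bash
python3 -m creep '[[0.5,0,0,0,0,0,0.38],[0,0,0,0,0,0,0.38]]' 20;python3 -m creep '[[0.5,0,0,0,0,0,0.38],[0,0,0,0,0,0,0.38]]' 20; python3 -m creep '[[0.4,0,0,0,0,0,0.38],[0,0,0,0,0,0,0.38]]' 20
python3 - <<'E'
from tips import *
o,f=look("w8")
g=cv2.cvtColor(f,cv2.COLOR_RGB2GRAY)
print(g[14:40,274].tolist(),g[14:40,362].tolist(),g[5:30,317].tolist())
E
```

```text
t: 11.12
eef_pos: [0.4855, -0.1587, 0.0343]
tool_rot: [0.0, 0.999, 0.046, 0.0]
wrist_force: [-0.5, -0.0, -0.5]
grip_width: 0.383
t: 11.38
eef_pos: [0.4859, -0.1587, 0.0343]
tool_rot: [0.0, 0.999, 0.046, 0.0]
wrist_force: [0.0, 0.8, -1.1]
grip_width: 0.38
t: 11.62
eef_pos: [0.4862, -0.1586, 0.0342]
tool_rot: [-0.0, 0.999, 0.046, -0.0]
wrist_force: [-0.2, -0.3, 0.0]
grip_width: 0.382
11.62 [ 0.4862 -0.1586  0.0342] yaw 0.0918 w 0.3822 F [-0.19 -0.31  0.03]
[182, 183, 185, 187, 185, 186, 186, 188, 188, 188, 173, 145, 111, 91, 92, 94, 95, 130, 178, 183, 188, 194, 194, 194, 193, 195] [172, 172, 175, 174, 176, 175, 177, 177, 176, 178, 169, 151, 124, 92, 91, 95, 93, 153, 179, 180, 178, 179, 179, 179, 179, 180] [177, 174, 174, 174, 175, 175, 173, 175, 176, 178, 180, 181, 182, 180, 182, 181, 184, 184, 168, 145, 115, 95, 95, 94, 97]
```

```bash
for k in 1; do python3 -m creep '[[0.5,0,0,0,0,0,0.38],[0,0,0,0,0,0,0.38]]'; python3 -m creep '[[0.5,0,0,0,0,0,0.38],[0,0,0,0,0,0,0.38]]';python3 -m creep '[[0.5,0,0,0,0,0,0.38],[0,0,0,0,0,0,0.38]]'; done | grep -E "eef|force"
```

```text
eef_pos: [0.4863, -0.1585, 0.034]
wrist_force: [-2.7, 0.0, -0.4]
eef_pos: [0.4864, -0.1583, 0.0338]
wrist_force: [-5.3, -0.3, 0.2]
eef_pos: [0.4864, -0.1581, 0.0336]
wrist_force: [-7.2, -0.2, -0.6]
```

Contact felt: force in x rose from −0.2 to −7 N while the tool stalled at x=0.4864. I'll ease off just clear of the stop, then squeeze in stages.

```bash
python3 -m creep '[[-1.2,0,0,0,0,0,0.38],[-1.2,0,0,0,0,0,0.38],[0,0,0,0,0,0,0.36],[0,0,0,0,0,0,0.345],[0,0,0,0,0,0,0.33],[0,0,0,0,0,0,0.33],[0,0,0,0,0,0,0.33]]' 20
python3 - <<'E'
from tips import *
o,f=look("w9")
g=f[0:110,220:420]
cv2.imwrite("pics/w9c.png",cv2.resize(g[:,:,::-1],None,fx=4,fy=4,interpolation=2))
E
```

```text
t: 13.3
eef_pos: [0.4855, -0.1588, 0.0343]
tool_rot: [0.0, 0.999, 0.046, 0.0]
wrist_force: [-0.1, 0.4, 0.3]
grip_width: 0.33
13.3 [ 0.4855 -0.1588  0.0343] yaw 0.0918 w 0.3298 F [-0.11  0.4   0.29]
```

View pics/w9c.png

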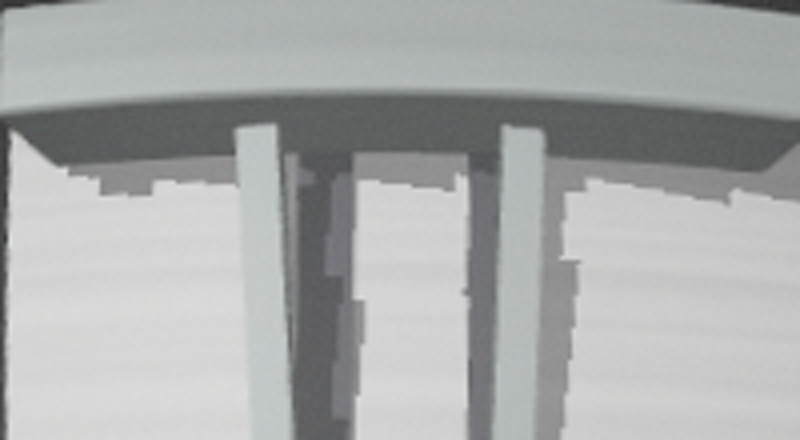

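Squeezing on course: tips at crop (256,125) and (523,125), 26 mm gap, with the bars still between them. I'll continue.

```bash
python3 -m creep '[[0,0,0,0,0,0,0.315],[0,0,0,0,0,0,0.30],[0,0,0,0,0,0,0.29],[0,0,0,0,0,0,0.29],[0,0,0,0,0,0,0.29]]' 20
cat > meas.py <<'E'
from tips import *;from bars import bars
import sys
o,f=look(sys.argv[1]);off=float(sys.argv[2]) if len(sys.argv)>2 else .0129
p7=np.load("w7.npy");o7=dict(eef_pos=p7[:3],tool_rot=p7[3:])
W,S=bars(cv2.imread("pics/w7.png"),o7,(28,45,288,356),140)
L=[np.polyfit(w[:,0],w[:,1],1) for w in W]
g=cv2.cvtColor(f,cv2.COLOR_RGB2GRAY).astype(float)
zt=o["eef_pos"][2]+off+.008
T=[]
for lo,hi in((260,318),(318,372)):
    C=[]
    for r in(33,34,35,36):
        v=g[r,lo:hi];i=np.flatnonzero(v>160);C.append(lo+(i[0]+i[-1])/2)
    u=np.mean(C);T.append(at("wrist",(u,31.3),zt,o));print("px",u,"w",len(i))
yaw=np.arctan((L[0][0]+L[1][0])/2);n=np.array([-np.sin(yaw),np.cos(yaw)])
b=[np.array([T[0][0],np.polyval(l,T[0][0])]) for l in L]
print("bars n",len(S[0]),"yaw",yaw,"bar gap",(b[0]-b[1])@n,"tip gap",(T[0]-T[1])[:2]@n)
print("left err(+=left)",(T[0][:2]-b[0])@n,"right err",(T[1][:2]-b[1])@n)
E
python3 meas.py w10
python3 -c "
import cv2;g=cv2.imread('pics/w10.png')[0:110,220:420];cv2.imwrite('pics/w10c.png',cv2.resize(g,None,fx=4,fy=4,interpolation=2))"
```

```text
t: 13.98
eef_pos: [0.4854, -0.1587, 0.0343]
tool_rot: [-0.0, 0.999, 0.046, 0.0]
wrist_force: [0.5, 0.1, -0.9]
grip_width: 0.29
13.97 [ 0.4854 -0.1587  0.0343] yaw 0.0918 w 0.2899 F [ 0.51  0.09 -0.94]
px 291.5 w 10
px 340.5 w 10
bars n 17 yaw 0.07069672677883203 bar gap 0.01844944730843732 tip gap 0.019170818496171506
left err(+=left) 0.0031684870180117473 right err 0.002447115830277564
```

View pics/w10c.png

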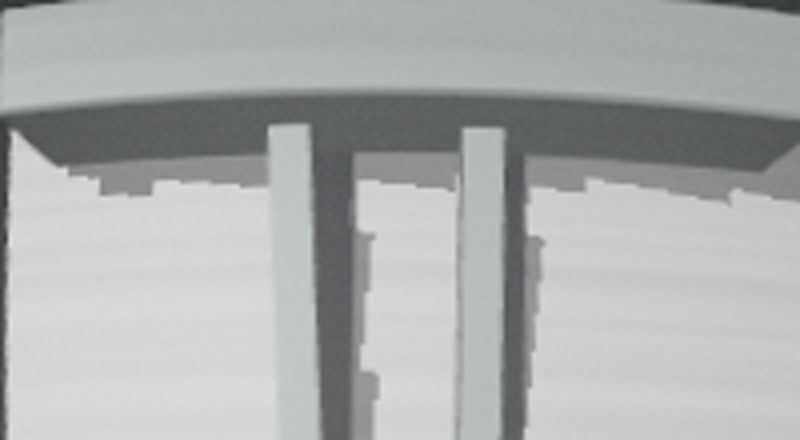

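The tip gap is about right (19.2 vs 18.5 mm), but both tips sit ~2.8 mm left of their bars (crop 290/483 vs bars 327/497 after parallax). I'll correct yaw and sideways position, close slightly and lower by 2.5 mm.

```bash
python3 -m creep '[[-0.3,0.8,0,0,0,0.012,0.286],[0,0.7,0,0,0,0,0.286],[0,0,1,0,0,0,0.286],[0,0,1,0,0,0,0.286],[0,0,0.5,0,0,0,0.286],[0,0,0,0,0,0,0.286],[0,0,0,0,0,0,0.286]]' 20
python3 meas.py w11
python3 -c "
import cv2;g=cv2.imread('pics/w11.png')[0:110,220:420];cv2.imwrite('pics/w11c.png',cv2.resize(g,None,fx=4,fy=4,interpolation=2))"
```

```text
t: 14.9
eef_pos: [0.4853, -0.1603, 0.0318]
tool_rot: [0.0, 0.999, 0.04, 0.0]
wrist_force: [-0.6, 0.5, -0.3]
grip_width: 0.288
14.9 [ 0.4853 -0.1603  0.0318] yaw 0.0798 w 0.2882 F [-0.63  0.46 -0.28]
px 292.5 w 10
px 339.0 w 9
bars n 17 yaw 0.0706967281812909 bar gap 0.018449568903123492 tip gap 0.018192458009280196
left err(+=left) 2.443938091478997e-05 right err 0.00028155027475808405
```

View pics/w11c.png

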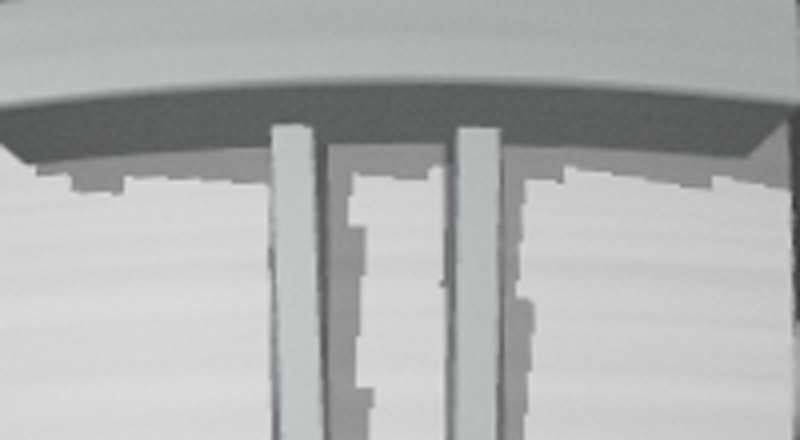

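The tips are now over the bars: bar edges show evenly on both sides of each tip (294 and 479), errors are 0.0 and +0.3 mm, and there is no contact force. I'll add 0.5 mm of height margin, let it settle, re-check and hand in.

```bash
python3 -m creep '[[0,0,-0.5,0,0,0,0.287],[0,0,0,0,0,0,0.287],[0,0,0,0,0,0,0.287],[0,0,0,0,0,0,0.287],[0,0,0,0,0,0,0.287],[0,0,0,0,0,0,0.287]]' 20
python3 meas.py w12
python3 - <<'E'
from h import *
g=cv2.imread("pics/w12.png",0)
f=cv2.imread("pics/w12.png");p=np.load("w12.npy");o=dict(eef_pos=p[:3],tool_rot=p[3:])
print([g[r,280:352].tolist() for r in(48,)])
E
```

```text
t: 15.7
eef_pos: [0.4852, -0.1603, 0.0323]
tool_rot: [-0.0, 0.999, 0.04, -0.0]
wrist_force: [0.3, -0.7, -0.7]
grip_width: 0.286
15.7 [ 0.4852 -0.1603  0.0323] yaw 0.0798 w 0.2855 F [ 0.29 -0.75 -0.74]
px 292.5 w 10
px 339.0 w 9
bars n 17 yaw 0.07069668620285162 bar gap 0.018449538719134562 tip gap 0.018191394149938894
left err(+=left) 2.6467072240516648e-05 right err 0.0002846116414361833
[[209, 208, 208, 209, 208, 209, 209, 188, 179, 195, 194, 194, 192, 194, 193, 193, 191, 192, 155, 95, 90, 104, 128, 147, 145, 146, 147, 147, 191, 208, 207, 207, 208, 207, 207, 207, 207, 208, 209, 206, 207, 207, 207, 206, 207, 207, 207, 206, 205, 206, 189, 144, 113, 121, 156, 184, 185, 184, 186, 184, 184, 185, 183, 180, 159, 117, 141, 145, 146, 146, 144, 182]]
```

```bash
python3 -c "
from station import arm
print(arm.job_done())"
```

```text
the job is handed in; nothing more can be done
None
```

I handed the job in at about 15.7 s, with the forceps held squeezed so that each tip stands above its own bar, close to the stop. No check failed, but the height above the bars was not measured directly.

- **Pick-up:** I took the smallest forceps (measured about 200 mm long) off the rest and brought its open tips in over the bars of the grey gauge.
- **Stop contact:** I crept forward until the tool stalled and the force reached about 7 N against the stop. I then backed off to just clear of it and squeezed.
- **Correction:** After the first squeeze both tips were about 2.8 mm too far left. I shifted and turned the tool slightly to fix that.
- **Last side check:** The tip gap is 18.2 mm against a bar gap of 18.45 mm. The left tip is 0.0 mm off its bar and the right tip 0.3 mm, by the wrist camera.
- **Last force check:** Wrist force was under about 1.1 N, so the tips are not pressing on anything.
- **Height and bystanders:** I estimate 2–3.5 mm of clearance above the bars, worked out from the arm's position. I saw no sign that the movable bar shifted, and the path was planned clear of the other things on the bench.

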